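# Open the leaning coffee grinder beside the bean jar

### The arm

A 6-joint arm with a two-finger parallel gripper is mounted at the origin on the work surface. World frame = base frame: x ahead of the robot, y to its left, z up, the work surface at z = 0. Lengths are in m, angles in rad, forces in N, time in s.
With the tool pointing down it reaches from about 0.35 to 0.925 m from the base axis. Payload 6.4 kg.
Tool frame: the origin (TCP) lies on the mounting face of the last link; the fingertips stand 173 mm ahead of it and the grasp point (between the pads) lies 155 mm ahead of it; z points along the fingers, y is the line along which they close (so a half turn about z gives the same grasp; the last joint's range is limited). The gripper opens to 85 mm and grips with 20 to 120 N. Pads are 22 mm wide; open, the fingers measure 114 mm over their backs; the gripper's body (76 mm by 85 mm) begins 54 mm behind the grasp point. The pads swing forward as they close: fully open they stand 13 mm farther back than shut.
Start: joints at [-1.444, 0.245, 1.558, -0, 1.339, -0.174], TCP at [0.193, -0.621, 0.405] pointing down, gripper open.
Joint ranges: [-3.13, 3.13], [-1.02, 2.26], [0.13, 2.54], [-0.95, 4.09], [0.21, 2.88], [-2.74, 2.74]. Speed limits (rad/s): [2.57, 2.57, 3.14, 3.14, 3.14, 3.14].

### API

Orientations are given as a unit quaternion [x, y, z, w].
In Python, from workcell import r gives the robot as it stands.
- The arm moves only by the tool send_rows, never from a script. Its argument "increments" is text: rows parted by semicolons, each of 7 numbers parted by spaces: the shift along the tool's x, y, z in mm, then the turn, a rotation vector about the tool's x, y, z in degrees, then the closure, from -1 (fully open) to 1 (shut), so that 0 is half open. In form: dx dy dz ax ay az grip; .... A call has 1 to 20 rows; each row is the pose to reach, as a shift and turn from the pose commanded when the call began, along the tool's axes at that moment; what a row does not reach only later rows make up. A row lasts 1/12 s, in which the tool goes at most 41.7 mm and 7.16 degrees, less where a joint would pass 70% of its speed; a pose out of reach is approached as far as the arm can. A call with a gripper value outside its range is refused whole. The fingers move at their own pace and stop on an object; "grip_force" is the grip in N (left out, the last holds). Time passes only in rows, so rows that repeat a pose let the fingers close. It gives the time, the measured TCP pose, the force, the opening and the grip force at its end, in the units of the state.
- r.get_obs(): the state, without advancing time (a new reading comes with each control period).
- r.camera(name): name is "side" or "top" or "wrist"; returns a dict with "image" (480x640x3 uint8, red, green, blue), "depth" (480x640 float32, m along the optical axis (not along the pixel's ray), 0 where there is no reading), "mtx" (3x3 intrinsics, pixels), "origin" and "attitude" of the camera in the world; the wrist camera has in their place "tool_from_camera" (4x4, takes a point from camera to tool coordinates, whose origin is the TCP and whose axes are the flange's). Camera axes: x right, y down, z forward; pixel columns grow to the right and rows downward; lengths in m; the calibration is good to about 2 mm. A picture is of the moment at which its call begins: read the wrist's pose just before it.
- r.sign_off(): hands the job in; it is judged then, once.
Trained networks look in a picture, given as the dict that the camera call returned (one of the last four; its "shot" number tells which), for a name from the list of things; names that differ only in an ending like _2 or _b are one class to them, and where a whole thing is asked for, a point or a joint stands for the part that bears it (a point fixed in the world has none). Each returns a list of dicts, best first, with "confidence" (0 to 1); they miss things now and then, are a little off and sometimes report something else, mostly with a low value. They report only what shows in the picture. A call takes as long as a camera call. They do not tell look-alikes from the thing itself.
- r.silhouettes(picture, name): "mask" (480x640 bool, what is visible of it) and "rect" ([left, top, width, height] in pixels, round what is visible of it).
- r.landmark_of(picture, name): "location" ([column, row] in pixels: a listed point, or the origin of a listed thing).
The state is a dict: "t": time; "qpos": joint angles; "qvel": joint speeds; "effort": joint torques, N m; "tool_pos": TCP position; "orientation": TCP orientation; "contact_force": force on the tool from outside, world axes, zero at the start; "torque": the same for the moment, N m; "width": finger opening in m; "grasp_force": force on a finger pad.
Only numpy, scipy, OpenCV 4.12 (cv2) and the standard library are available. Lean on these libraries where they do the work, as an engineer would, in place of code of your own. Each camera call takes 0.05 s, during which the arm holds its last target. There are 200 camera calls.

### The job

Get the hand grinder ready to be filled: with its red cap still shut, slide the wooden cradle that holds the leaning grinder along its rods until it is up against the stop at the end behind which the amber glass bean jar stands. Then pull the cap up along the grinder's slant until it snaps fully open, and let go. Leave the jar, knock box, bowl and brush where they are.

Things in the scene. Friction and masses are not known exactly. Their poses are not given: they have to be found in the camera images.
- dock: Fixed dark wood dock; origin on the worktop under the middle of the cradle's travel, z up, front = -x (towards the robot's right), y = direction in which the cradle slides on two steel rods. Base plate 12 mm thick, x -85 to +95, y -170 to +170 mm. A rubber stop at each end of the rods. Posts 30 x 16 mm at x +3, y +-162 mm carry a narrow shelf over the whole length.
- shelf_edge (a point): Middle of the lower front edge of the dock's shelf: dock x -43, y 0, z 275 mm. The shelf spans x -43 to +20, z 275 to 290 mm, with three saucers (52 mm wide, to z 308) in its middle. The edge is 95 mm above the shut cap's gripping point and 5 mm beyond it, so a gripper pointing straight down does not fit: come from the front (dock -x side) along the cap's slant.
- cradle_block (a point): Centre of the top of the cradle's wooden block: 140 mm (dock x -55 to +85) by 100 mm (y), z 15 to 47 mm. On it a steel grinder cylinder, 54 mm in diameter, 115 mm long, leans 35 degrees from vertical with its top towards the dock's -x, its front. Block, grinder and cap slide together; the cradle may be moved by any of them.
- cradle (a joint): Position of the cradle along the dock's y axis in m, 0 in the middle; -0.09 is against the stop at the -y end, +0.09 against the stop at the +y end. It stays where it is left; friction about 2.5 N.
- cap (a joint): How far the cap is pulled out along the grinder's axis in m: 0 shut, 0.04 fully open (end stop; it never comes off). A snap holds it: about 11 N starts it, the resistance falls to nothing at 0.020, beyond that it jumps to 0.04 by itself and is held there by about 10 N; let go short of 0.020 it snaps shut.
- cap_grip (a point): Gripping point on the cap's axis, 38 mm above its lower rim, 22 mm below its top face; shut, at dock x -48, z 180 mm. z axis outwards along the cap's axis (35 degrees from vertical, leaning to dock -x), y axis = dock y. Red plastic cylinder, 46 mm diameter, 60 mm long, black bands, steel knob 18 x 10 mm on top. Below its rim the grinder is 4 mm larger in radius.
- jar: Amber glass jar with a steel lid, for the beans, 84 mm in diameter, 120 mm high, origin at the centre of its underside. It stands on the worktop just behind the dock (dock +x side), at either the +y or the -y end, and marks the end to slide to. Loose; leave it.
- knock_box: Dark steel open box 100 x 110 x 100 mm with a rubber bar across it, behind the other end of the dock, origin at the centre of its underside. Loose; leave it.
- bowl: White ceramic bowl 110 mm across, 50 mm high, in front of the dock (dock -x side), origin at the centre of its underside. Loose; leave it.
- brush: Blue plastic brush 160 mm long lying on the worktop in front of the dock (dock -x side), along its own x axis. Loose; leave it.
Mind the look-alikes: they are no part of the job. Leave any green or pink look-alike of the jar alone.

How it is judged:
On the way, in this order (a step that is already met when the one before it is completed fails the run):
1. the cradle is against the stop at the jar's end, the cap still shut (value of joint cap below 0.006 m and ((y of jar in the frame of dock above 0 m and value of joint cradle above 0.084 m) or (y of jar in the frame of dock below 0 m and value of joint cradle below -0.084 m))), for 0.2 s.
2. the cap is snapped fully open with the cradle at that stop (value of joint cap above 0.036 m and ((y of jar in the frame of dock above 0 m and value of joint cradle above 0.084 m) or (y of jar in the frame of dock below 0 m and value of joint cradle below -0.084 m))), for 0.2 s.
At the end, for the whole second after the job is handed in: The cradle is within 6 mm of its stop at the end where the jar stands, the cap is within 4 mm of fully open, and the fingers touch nothing (all of step 2 and contact force between the fingers and anything else below 0.5 N).
It fails at once if the jar is moved more than 20 mm or tipped (distance of jar from where it was at the start of the episode above 0.02 m or angle between jar's own z axis and vertical above 0.3 rad).
It fails at once if the knock box is moved more than 20 mm (distance of knock_box from where it was at the start of the episode above 0.02 m).
It fails at once if the bowl is moved more than 20 mm (distance of bowl from where it was at the start of the episode above 0.02 m).
It fails at once if the brush is moved more than 20 mm (distance of brush from where it was at the start of the episode above 0.02 m).
It also fails if it takes over 40 s, if anything falls off the work surface, if the arm or the gripper's body presses on something with over 40 N, if the wrist force passes 120 N, or if a joint passes its speed limit or range.

## Working session

There is one attempt and no reset: what is moved stays moved. The work goes in short steps, Python scripts to look and compute and a tool call to move; the robot and the scene stay as the last step left them, time stands still between calls to the robot, and variables do not carry over. Pictures are saved under pics/ and viewed, at most 10 in all, crops included, and the job is handed in when it is done.

Besides the shell and the picture viewer there is one more tool, called after "Emit:" as name(argument=value, ...) on one line, values as JSON. send_rows: Moves the arm, as the interface text tells. Its arguments: {"type":"object","properties":{"increments":{"type":"string"},"grip_force":{"type":"number"}},"required":["increments"]}

```bash
mkdir -p pics; ls; cat > h.py <<'E'
import numpy as np, cv2
from scipy.spatial.transform import Rotation as R
from workcell import r
def pose(c):
    if 'origin' in c:
        A=np.array(c['attitude'],float)
        A=A if A.shape==(3,3) else R.from_quat(A).as_matrix()
        return A,np.array(c['origin'])
    o=r.get_obs(); T=np.array(c['tool_from_camera']); B=R.from_quat(o['orientation']).as_matrix()
    return B@T[:3,:3], B@T[:3,3]+np.array(o['tool_pos'])
def cloud(c):
    A,o=pose(c); K=np.array(c['mtx']); v,u=np.mgrid[:480,:640]; d=c['depth']
    P=np.stack([(u-K[0,2])/K[0,0]*d,(v-K[1,2])/K[1,1]*d,d],-1)
    return P@A.T+o
def save(c,n): cv2.imwrite('pics/'+n,c['image'][:,:,::-1])
E
python3 - <<'E'
from h import *
np.set_printoptions(precision=4,suppress=True)
for n in ('side','top'):
    c=r.camera(n); save(c,n+'0.png'); P=cloud(c); np.save(n+'0.npy',P)
    print(n,c['attitude'],c['origin'])
    for t in ('dock','shelf_edge','cradle_block','cap_grip','jar','knock_box','bowl','brush'):
        for l in r.landmark_of(c,t)[:3]:
            x,y=[int(round(q)) for q in l['location']]
            print(t,l['confidence'],x,y,P[min(max(y,0),479),min(max(x,0),639)])
E
```

```text
pics
side [ 0.4303  0.8262 -0.3221 -0.1689] [1.156  0.4228 0.8445]
dock 0.58 339 255 [0.6117 0.0883 0.0822]
dock 0.49 326 163 [0.5855 0.0327 0.3003]
shelf_edge 0.81 323 160 [0.569  0.014  0.2888]
cradle_block 0.68 333 250 [0.6161 0.0746 0.0945]
cap_grip 0.74 314 200 [0.5975 0.0106 0.1984]
cap_grip 0.47 323 161 [0.5717 0.0159 0.2889]
jar 0.89 354 327 [0.746  0.213  0.0773]
jar 0.87 314 369 [0.8682 0.2036 0.0909]
jar 0.87 392 382 [0.8058 0.3305 0.0847]
knock_box 0.81 422 260 [0.5087 0.2454 0.0715]
bowl 0.76 248 241 [ 0.6512 -0.161   0.0053]
brush 0.15 353 329 [0.7455 0.211  0.0671]
top [ 0.7151 -0.6949  0.0604 -0.0467] [0.4363 0.0541 1.3999]
dock 0.65 321 281 [0.5325 0.0448 0.2898]
shelf_edge 0.88 338 270 [0.5558 0.0114 0.2875]
cradle_block 0.98 316 266 [0.5602 0.0557 0.3081]
cap_grip 0.73 316 266 [0.5602 0.0557 0.3081]
cap_grip 0.67 342 261 [0.5738 0.0039 0.291 ]
jar 0.96 270 176 [0.7984 0.173  0.0971]
jar 0.93 212 253 [0.6049 0.297  0.1182]
jar 0.79 216 195 [0.7425 0.2956 0.1181]
knock_box 0.7 244 320 [0.4552 0.23   0.0046]
bowl 0.75 403 243 [ 0.6604 -0.1635  0.0018]
brush 0.64 387 322 [ 0.4596 -0.122   0.0237]
```

View pics/side0.png

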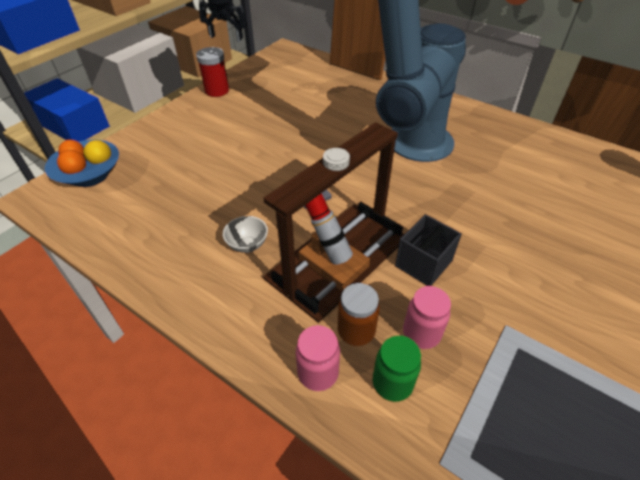

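View pics/top0.png

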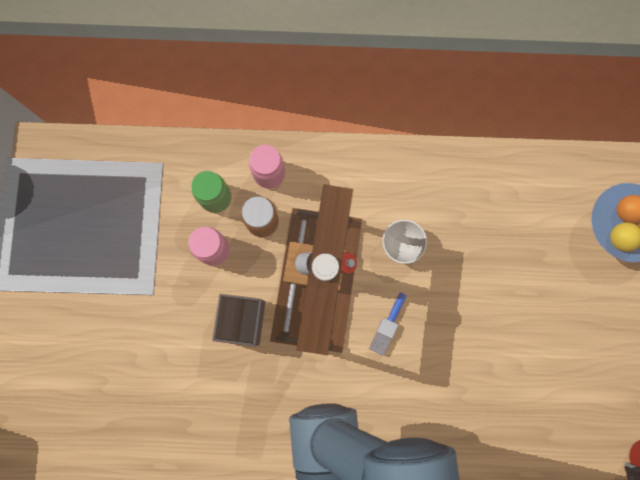

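Side: amber jar at (358,313). In the top view it is at (258,213), behind the far end of the dock. The look-alikes are pink (318,357) and (428,317), green (397,368), and the red can at (213,72), which could pass for the cap. The real cap is red and leans under the shelf at side (316,205), top (348,262). Next I'll fit the dock.

```bash
python3 - <<'E'
from h import *
np.set_printoptions(precision=4,suppress=True)
P=np.load('top0.npy'); S=np.load('side0.npy')
box=lambda P:(P[...,0]>.3)&(P[...,0]<.85)&(P[...,1]>-.15)&(P[...,1]<.25)
for n,Q in (('top',P),('side',S)):
    m=(box(Q)&(abs(Q[...,2]-.290)<.006)).astype(np.uint8)
    k,lab,st,_=cv2.connectedComponentsWithStats(m); i=1+np.argmax(st[1:,4])
    q=Q[lab==i]; rc=cv2.minAreaRect((q[:,:2]*1000).astype(np.float32)); print(n,len(q),rc,np.median(q[:,2]))
rc=None
c=r.camera('top'); T=cloud(c); im=c['image'].astype(int)
# jar amber & cap red
for n,Q,I in (('top',T,im),):
    red=(I[...,0]>120)&(I[...,1]<60)&(I[...,2]<60)&box(Q)
    print('red',red.sum(),np.median(Q[red],0),Q[red].min(0),Q[red].max(0))
c=r.camera('side'); Q=cloud(c); I=c['image'].astype(int)
red=(I[...,0]>120)&(I[...,1]<60)&(I[...,2]<60)&box(Q)
print('red',red.sum(),np.median(Q[red],0),Q[red].min(0),Q[red].max(0))
blk=box(Q)&(abs(Q[...,2]-.047)<.004)&(I[...,0]-I[...,2]>60)
k,lab,st,_=cv2.connectedComponentsWithStats(blk.astype(np.uint8)); i=1+np.argmax(st[1:,4])
q=Q[lab==i];print('blk',len(q),cv2.minAreaRect((q[:,:2]*1000).astype(np.float32)))
big=cv2.resize(c['image'][130:330,240:480],(720,600),interpolation=cv2.INTER_CUBIC);cv2.imwrite('pics/crop.png',big[:,:,::-1])
print(r.get_obs())
E
```

```text
top 4704 ((560.8250732421875, 36.69632339477539), (63.078609466552734, 339.62200927734375), 82.66441345214844) 0.2894873496370406
side 3173 ((559.5711059570312, 39.456085205078125), (65.14962005615234, 341.06829833984375), 82.59590148925781) 0.2897187305401925
red 5 [ 0.565  -0.0071  0.2005] [ 0.561  -0.0158  0.1989] [ 0.5681 -0.0005  0.2041]
red 271 [0.5945 0.0191 0.1821] [ 0.5718  0.0038 -0.7573] [0.8424 0.0459 0.2041]
blk 1003 ((591.5780639648438, 62.53887176513672), (140.7990264892578, 100.98646545410156), 82.37667846679688)
{'t': 1.0, 'qpos': array([-1.4441,  0.2451,  1.5578, -0.    ,  1.3387, -0.1741]), 'qvel': array([-0.0004,  0.0006, -0.0008,  0.0008, -0.0009, -0.0001]), 'effort': array([ -0.0012, -42.9525, -32.6436,  -0.0002,   0.0004,  -0.    ]), 'tool_pos': array([ 0.1926, -0.6208,  0.4047]), 'orientation': array([ 0.9887,  0.1498, -0.    , -0.    ]), 'contact_force': array([-0.3416,  0.3679, -0.1971]), 'torque': array([-0.0206,  0.0158, -0.0461]), 'grasp_force': 0.0, 'width': 0.08550421463139966}
```

View pics/crop.png

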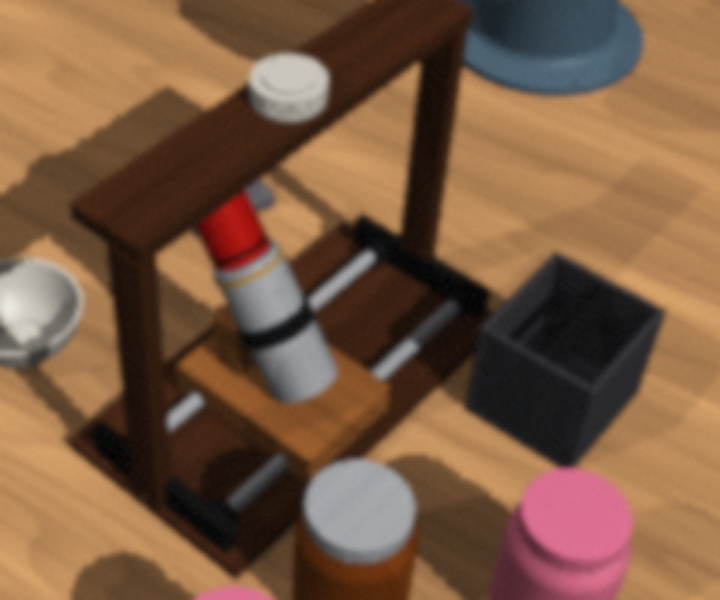

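The crop shows the red cap (side ~(316,205)) under the shelf. The amber jar is behind the dock's far end (world +x), so the slide is towards world +x, which is dock -y.

```bash
cat >> h.py <<'E'
th=np.radians(82.5); ex=np.array([np.cos(th),np.sin(th),0]); ey=np.array([-ex[1],ex[0],0]); ez=np.array([0,0,1.])
O=np.array([.5617,.0494,0]); a=-np.sin(np.radians(35))*ex+np.cos(np.radians(35))*ez
Rt=np.stack([np.cross(-ey,-a),-ey,-a],1)
def cap(q): return O-.048*ex+q*ey+.180*ez
def inc(p):
    o=r.get_obs(); B=R.from_quat(o['orientation']).as_matrix()
    return np.round(B.T@(p-np.array(o['tool_pos']))*1000,1), np.round(np.degrees(R.from_matrix(B.T@Rt).as_rotvec()),2)
E
python3 - <<'E'
from h import *
print(cap(-.028),inc(cap(-.028)+.305*a))
E
```

```text
[ 0.5831952  -0.00184409  0.18      ] (array([ 483.3, -316.6,  -25.2]), array([ 19.91,  31.09, -63.13]))
```

Emit:
send_rows(increments="483 -317 -25 20 31 -63 -1;483 -317 -25 20 31 -63 -1;483 -317 -25 20 31 -63 -1;483 -317 -25 20 31 -63 -1;483 -317 -25 20 31 -63 -1;483 -317 -25 20 31 -63 -1;483 -317 -25 20 31 -63 -1;483 -317 -25 20 31 -63 -1;483 -317 -25 20 31 -63 -1;483 -317 -25 20 31 -63 -1;483 -317 -25 20 31 -63 -1;483 -317 -25 20 31 -63 -1;483 -317 -25 20 31 -63 -1;483 -317 -25 20 31 -63 -1;483 -317 -25 20 31 -63 -1;483 -317 -25 20 31 -63 -1;483 -317 -25 20 31 -63 -1;483 -317 -25 20 31 -63 -1;483 -317 -25 20 31 -63 -1;483 -317 -25 20 31 -63 -1", grip_force=60)

```text
t: 2.67
tool_pos: [0.5595, -0.176, 0.4297]
orientation: [0.718, 0.627, 0.225, -0.199]
contact_force: [-0.1, -0.7, 0.3]
width: 0.0852
grasp_force: 0.0
```

```bash
python3 - <<'E'
from h import *
np.set_printoptions(precision=4,suppress=True)
o=r.get_obs(); print(o['t'],o['tool_pos'],o['qpos']); print(inc(cap(-.028)+.155*a))
c=r.camera('wrist'); save(c,'w1.png'); P=cloud(c); I=c['image'].astype(int)
red=(I[...,0]>110)&(I[...,1]<60)&(I[...,2]<60)&(P[...,2]>.1)&(P[...,2]<.3)&(P[...,1]<.1)
q=P[red]; D=np.stack([(q-O)@ex,(q-O)@ey,q[:,2]],1); print(len(q),np.percentile(D,[2,50,98],axis=0))
for l in r.landmark_of(c,'cap_grip')[:2]+r.landmark_of(c,'shelf_edge')[:1]:
    u,v=map(int,l['location']); print(l, (P[v,u]-O)@ex,(P[v,u]-O)@ey,P[v,u,2])
E
```

```text
2.6667 [ 0.5595 -0.176   0.4297] [-0.5714  0.1124  1.6897  0.5459  1.6212 -0.4872]
(array([  0.8,   0.8, 150.3]), array([-0.01,  0.02, -0.25]))
2538 [[-0.0762 -0.047   0.1765]
 [-0.0552 -0.0271  0.199 ]
 [-0.0198 -0.0079  0.2099]]
{'location': [323.1, 225.0], 'confidence': 0.56} -0.05937877292007679 -0.02773340000461743 0.21169229570130163
{'location': [268.2, 155.2], 'confidence': 0.77} 0.12290125248006326 0.04733069473796552 -0.00044977214202562843
```

View pics/w1.png

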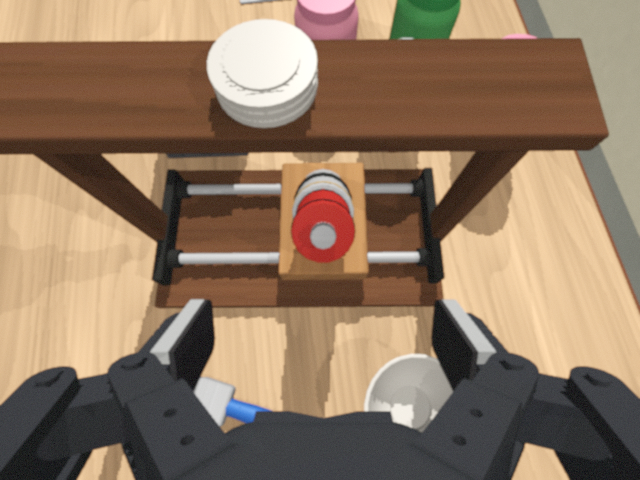

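The wrist view shows the cap at (323,230), centred between the fingers, with a clear way in. Bowl (415,390) and brush (230,400) are well below.

Emit:
send_rows(increments="1 1 30 0 0 0 -1;1 1 60 0 0 0 -1;1 1 90 0 0 0 -1;1 1 115 0 0 0 -1;1 1 135 0 0 0 -1;1 1 150 0 0 0 -1;1 1 150 0 0 0 -1;1 1 150 0 0 0 -1")

```text
t: 3.48
tool_pos: [0.572, -0.0889, 0.307]
orientation: [0.718, 0.628, 0.225, -0.2]
contact_force: [-0.1, -1.0, 0.2]
width: 0.0852
grasp_force: 0.0
```

Emit:
send_rows(increments="0 0 0 0 0 0 0;0 0 0 0 0 0 0.5;0 0 0 0 0 0 1;0 0 0 0 0 0 1;0 0 0 0 0 0 1;0 0 0 0 0 0 1;0 0 0 0 0 0 1;0 0 0 0 0 0 1;0 0 0 0 0 0 1;0 0 0 0 0 0 1", grip_force=60)

```text
t: 4.32
tool_pos: [0.5725, -0.0897, 0.3087]
orientation: [0.718, 0.628, 0.226, -0.198]
contact_force: [-2.3, -2.9, 6.0]
width: 0.0447
grasp_force: 60.7
```

Emit:
send_rows(increments="0 6 0 0 0 0 1;0 14 0 0 0 0 1;0 22 0 0 0 0 1;0 30 0 0 0 0 1;0 38 0 0 0 0 1;0 45 0 0 0 0 1;0 51 0 0 0 0 1;0 55 0 0 0 0 1;0 58 0 0 0 0 1;0 58 0 0 0 0 1;0 58 0 0 0 0 1")

```text
t: 5.23
tool_pos: [0.6303, -0.0973, 0.3087]
orientation: [0.718, 0.628, 0.226, -0.198]
contact_force: [0.6, -2.2, 6.1]
width: 0.0451
grasp_force: 61.0
```

Emit:
send_rows(increments="0 2 0 0 0 0 1;0 3 0 0 0 0 1;0 4 0 0 0 0 1;0 5 0 0 0 0 1;0 5 0 0 0 0 1;0 5 0 0 0 0 1")

```text
t: 5.73
tool_pos: [0.6334, -0.0978, 0.3085]
orientation: [0.717, 0.629, 0.224, -0.201]
contact_force: [-18.7, -4.6, 13.6]
width: 0.0446
grasp_force: 62.2
```

```bash
cat > m.py <<'E'
from h import *
import sys
c=r.camera('side'); Q=cloud(c); I=c['image'].astype(int); save(c,sys.argv[1])
blk=(Q[...,0]>.4)&(Q[...,0]<.85)&(Q[...,1]>-.15)&(Q[...,1]<.2)&(abs(Q[...,2]-.047)<.004)&(I[...,0]-I[...,2]>60)
k,lab,st,_=cv2.connectedComponentsWithStats(blk.astype(np.uint8)); i=1+np.argmax(st[1:,4])
q=Q[lab==i]; y=(q-O)@ey; print(len(q),np.percentile(y,[1,99]),r.get_obs()['t'])
E
python3 m.py s2.png
```

```text
676 [-0.13862979 -0.04103942] 5.7833
```

View pics/s2.png

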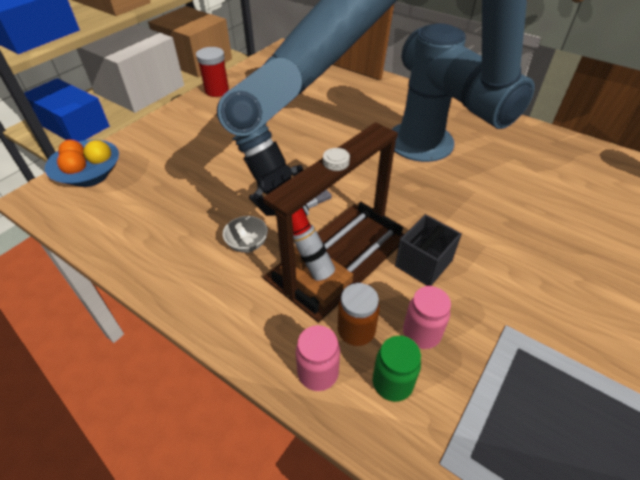

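The cradle's edges average -0.090, so it is at the jar-end stop, with the cap (300,220) still shut. Now I'll pull along the slant.

Emit:
send_rows(increments="0 -1 -3 0 0 0 1;0 -1 -6 0 0 0 1;0 -1 -10 0 0 0 1;0 -1 -15 0 0 0 1;0 -1 -20 0 0 0 1;0 -1 -25 0 0 0 1;0 -1 -30 0 0 0 1;0 -1 -35 0 0 0 1;0 -1 -39 0 0 0 1;0 -1 -42 0 0 0 1;0 -1 -42 0 0 0 1;0 -1 -42 0 0 0 1;0 -1 -42 0 0 0 1")

```text
t: 6.87
tool_pos: [0.6298, -0.1207, 0.3415]
orientation: [0.717, 0.628, 0.225, -0.201]
contact_force: [-6.4, 1.4, 2.4]
width: 0.0451
grasp_force: 65.9
```

```bash
python3 - <<'E'
from h import *
o=r.get_obs(); g=np.array(o['tool_pos'])-.155*a-cap(-.09); print(g@a,g@ex,g@ey,o['contact_force'],o['contact_force']@a,o['width'])
E
python3 m.py s3.png
```

```text
0.041375689790715375 -0.02288065793179469 0.0002666221271351357 [-6.35834332  1.37261048  2.38295921] 1.6474728091693966 0.04508940155159846
683 [-0.13843077 -0.04077247] 6.9167
```

Emit:
send_rows(increments="0 -1 0 0 0 0 0.2;0 -1 0 0 0 0 -0.5;0 -1 0 0 0 0 -1;0 -1 0 0 0 0 -1;0 -1 0 0 0 0 -1;0 -1 0 0 0 0 -1;0 -1 0 0 0 0 -1;0 -1 0 0 0 0 -1;0 -1 -15 0 0 0 -1;0 -1 -40 0 0 0 -1;0 -1 -70 0 0 0 -1;0 -1 -100 0 0 0 -1;0 -1 -120 0 0 0 -1;0 -1 -120 0 0 0 -1;0 -1 -120 0 0 0 -1")

```text
t: 8.17
tool_pos: [0.6206, -0.19, 0.4416]
orientation: [0.718, 0.628, 0.226, -0.197]
contact_force: [-0.5, 0.1, 0.3]
width: 0.0857
grasp_force: 0.0
```

```bash
python3 m.py s4.png; python3 - <<'E'
from h import *
c=r.camera('wrist'); P=cloud(c); I=c['image'].astype(int)
red=(I[...,0]>110)&(I[...,1]<60)&(I[...,2]<60)&(P[...,2]>.1)&(P[...,2]<.3)&(P[...,1]<.1)
al=(P[red]-cap(-.09))@a; print(len(al),np.percentile(al,[2,50,98]))
s=cv2.imread('pics/s4.png')[130:330,210:450]; w=c['image'][:,:,::-1]
cv2.imwrite('pics/f.png',np.hstack([cv2.resize(s,(400,333)),cv2.resize(w,(400,333))]))
E
```

```text
679 [-0.13875756 -0.04119214] 8.2167
3165 [0.01441244 0.06115545 0.06263475]
```

View pics/f.png

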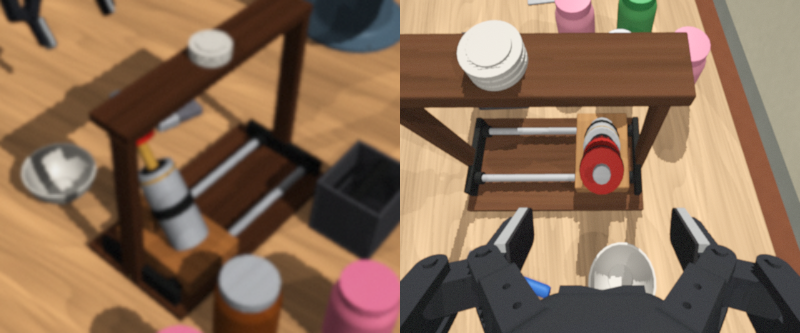

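The left half shows the cap raised at (145,137) with its inner stem (150,155) exposed. On the right it stands at (602,165) with the fingers clear. The top face is at 61 mm along the axis against 22 mm when shut, so the cap is fully open, and the cradle is still at its stop.

```bash
python3 -c "
from workcell import r
print(r.sign_off())"
```

```text
the job is handed in; nothing more can be done
None
```

The job is handed in: the cradle sits against the stop at the jar's end (about -0.090 m), the cap is snapped fully open (about 39 mm), and the fingers are clear; I had no contact with the jar, knock box, bowl or brush, though I did not re-measure their positions.

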